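Take the spent bayonet filter out of the gas purifier

TASK

The filter cartridge in the gas purifier is spent. Turn it anticlockwise (seen from above) by its bar handle until the bar lines up with the two notches in the steel ring, lift it straight out, and set it down gently, standing upright on its foot, in the open grey tray. Do not knock or shift the other things on the bench.

Things in the scene. Friction and masses are not known exactly. Their poses are not given: they have to be found in the camera images.
- base: Gas purifier base, fixed to the bench: grey square housing 130 x 130 mm, 34 mm tall, with a steel bayonet ring on top. Origin: centre of its underside, on the socket's axis; z up. At the start the cartridge's x axis is 0.42 to 0.66 rad anticlockwise of the base's x axis (locked); it comes out when its x axis lies along the base's y axis, within 0.2 rad: 0.91 to 1.15 rad further anticlockwise.
- socket (a point): Socket floor, on the base's axis, 15 mm above the base's origin: the cartridge stands on it. It turns with light friction only, with about 2 mm of play sideways and 3 mm up and down. Fixed stops end the turn about 0.2 rad beyond the notches, and about 0.2 rad clockwise of the middle of the locked range.
- notch (a point): Middle of one of the two notches in the steel bayonet ring (92 mm across, bore 54 mm, top 36 mm above the bench, lip 9 mm thick); this one is on the base's +y side, 38 mm from the axis, 36 mm up; the other is across the ring. The cartridge's lugs run under the ring and are held down by it until they stand in the notches.
- cartridge: Filter cartridge, loose, about 0.35 kg: aluminium cylinder 50 mm diameter, 70 mm tall, a black bar handle across its top, and two steel lugs at its foot, right below the bar's ends (68 mm over both along the cartridge's x axis, 14 mm wide, 9 mm tall). Origin: centre of the foot's underside; z up. The foot must rise more than 25 mm to clear the ring.
- bar (a point): Centre of the black bar handle, on the cartridge's axis, 84 mm above its foot. The bar is 110 mm long along the cartridge's x axis, 14 mm wide along y and 28 mm tall (70 to 98 mm above the foot).
- tray_in (a point): Centre of the inner floor of the open grey plastic tray, fixed to the bench: 220 mm along its x, 180 mm along its y, 40 mm tall, walls 5 mm; z up. The cartridge is to stand anywhere on this floor.
- beaker: Bystander: glass beaker, 70 mm diameter, 85 mm tall, mouth up. Origin: centre of its underside.
- spanner: Bystander: steel spanner 180 mm long, lying flat on the bench. Origin: on its underside near its middle.
- jar: Bystander: amber jar, 64 mm diameter, 85 mm tall. Origin: centre of its underside.
- bottle: Bystander: white bottle, 66 mm diameter, 170 mm tall. Origin: centre of its underside.
- rack: Bystander: white vial rack, 80 x 160 mm, 58 mm tall with its vials. Origin: centre of its underside.
- tin: Bystander: flat aluminium tin, 80 mm diameter, 30 mm tall. Origin: centre of its underside.
Things that resemble listed ones, but are neither listed nor needed, are in the scene too. What is shaped like the cartridge but blue is not meant. Leave any purple look-alike of the base alone.

How it is judged:
By the outcome, as a careful person would: the job done as asked, in the order asked, and still so for the second after the job is handed in, with the robot touching nothing.
It also fails if it takes over 45 s, if anything falls off the work surface, if the arm or the gripper's body presses on something with over 40 N, if the wrist force passes 120 N, or if a joint passes its speed limit or range.

ROBOT

A 6-joint arm with a two-finger parallel gripper is mounted at the origin on the work surface. World frame = base frame: x ahead of the robot, y to its left, z up, the work surface at z = 0. Lengths are in m, angles in rad, forces in N, time in s.
With the tool pointing down it reaches from about 0.375 to 0.9 m from the base axis. Payload 3.1 kg.
Tool frame: the origin (TCP) lies midway between the tips of the shut fingers; the grasp point (between the pads) lies 19 mm behind it; z points along the fingers, y is the line along which they close (so a half turn about z gives the same grasp; the last joint's range is limited). The gripper opens to 87 mm and grips with 3 to 60 N. Pads are 19 mm wide; open, the fingers measure 117 mm over their backs; the gripper's body (75 mm by 190 mm) begins 51 mm behind the grasp point.
Start: joints at [-1.379, 0.527, 1.433, -0, 1.181, -0.178], TCP at [0.226, -0.582, 0.197] pointing down, gripper open.
Joint ranges: [-3.08, 3.08], [-0.75, 2.2], [0.22, 2.44], [-1.43, 4.57], [0, 2.65], [-2.85, 2.85]. Speed limits (rad/s): [2.79, 2.79, 3.14, 3.14, 3.14, 3.14].

INTERFACE

Orientations are given as a unit quaternion [x, y, z, w].
In Python, from rig import robot gives the robot as it stands. The module is installed in compiled form; this text tells all that it offers.
- The arm moves only by the tool play_rows, never from a script. Its arguments are lists of equal length, an entry for each row: "gripper": the closure, from -1 (fully open) to 1 (shut); "delta_pos": the shift along the tool's x, y, z in cm, a list of three; "turn": the turn, a rotation vector about the tool's x, y, z in rad, a list of three. A call has 1 to 12 rows; each row is the pose to reach, as a shift and turn from the pose commanded when the call began, along the tool's axes at that moment; what a row does not reach only later rows make up. A row lasts 1/8 s, in which the tool goes at most 62.5 mm and 10.7 degrees, less where a joint would pass 70% of its speed; a pose out of reach is approached as far as the arm can. A call with a gripper value outside its range is refused whole. The fingers move at their own pace and stop on an object; "squeeze" is the grip in N (left out, the last holds). Time passes only in rows, so rows that repeat a pose let the fingers close. It gives the time, the measured TCP pose, the force, the opening and the grip force at its end, in the units of the state.
- robot.get_obs(): the state, without advancing time (a new reading comes with each control period).
- robot.camera(name): name is "scene" or "top" or "wrist"; returns a dict with "color" (400x640x3 uint8, red, green, blue), "vfov" (degrees; the focal length in pixels is half the picture's height over the tangent of half this angle, whatever the lens; pixels are square), "cx", "cy" (the principal point, pixels), "R" (3x3) and "t" (3): a world point X has camera coordinates R X + t. Camera axes: x right, y down, z forward; pixel columns grow to the right and rows downward; lengths in m; the calibration is good to about 2 mm. A picture is of the moment at which its call begins. There is no depth.
- robot.hand_in(): hands the job in; it is judged then, once.
The state is a dict: "time": time; "q": joint angles; "joint_velocities": joint speeds; "joint_torque": joint torques, N m; "position": TCP position; "tool_rot": TCP orientation; "ft_force": force on the tool from outside, world axes, zero at the start; "moment": the same for the moment, N m; "grip_width": finger opening in m; "grip_force": force on a finger pad.
Only numpy, scipy, OpenCV 4.12 (cv2) and the standard library are available. Lean on these libraries where they do the work, as an engineer would, in place of code of your own. Each camera call takes 0.05 s, during which the arm holds its last target. There are 200 camera calls.

## Working session

There is one attempt and no reset: what is moved stays moved. The work goes in short steps, Python scripts to look and compute and a tool call to move; the robot and the scene stay as the last step left them, time stands still between calls to the robot, and variables do not carry over. Pictures are saved under pics/ and viewed, at most 10 in all, crops included, and the job is handed in when it is done.

Besides the shell and the picture viewer there is one more tool, called after "Request:" as a command line: name --argument value ..., lists and objects as JSON in quotes. play_rows: Moves the arm, as the interface text tells. Its arguments: {"type":"object","properties":{"gripper":{"type":"array","items":{"type":"number"}},"delta_pos":{"type":"array","items":{"type":"array","items":{"type":"number"}}},"turn":{"type":"array","items":{"type":"array","items":{"type":"number"}}},"squeeze":{"type":"number"}},"required":["gripper","delta_pos","turn"]}

```bash
mkdir -p pics
cat > h.py <<'E'
import numpy as np, cv2
from rig import robot
def cam(n,save=None):
    c=robot.camera(n)
    if save: cv2.imwrite('pics/'+save,c['color'][:,:,::-1])
    return c
def ray(c,u,v):
    f=c['color'].shape[0]/2/np.tan(np.radians(c['vfov'])/2)
    d=np.array([(u-c['cx'])/f,(v-c['cy'])/f,1.]); R=np.array(c['R'])
    return -R.T@np.array(c['t']), R.T@d
def onz(c,u,v,z):
    o,d=ray(c,u,v); return o+d*(z-o[2])/d[2]
def proj(c,X):
    f=c['color'].shape[0]/2/np.tan(np.radians(c['vfov'])/2)
    p=np.array(c['R'])@np.array(X)+np.array(c['t']); return np.array([c['cx']+f*p[0]/p[2],c['cy']+f*p[1]/p[2]])
E
python3 - <<'E'
from h import *
for n in ['top','scene']:
    c=cam(n,n+'0.png'); print(n,c['vfov'],c['cx'],c['cy'],ray(c,320,200))
print(robot.get_obs())
E
```

```text
top 50.62127785136529 325.3901591705562 204.22313350057266 (array([0.48518376, 0.01535716, 1.5315941 ]), array([ 0.07980399, -0.0095092 , -0.99689672]))
scene 50.63635863498395 316.4518933412188 201.15206884283813 (array([ 1.03559598, -0.89628574,  0.76850903]), array([-0.37690512,  0.74599637, -0.54909909]))
{'time': 0.1, 'q': array([-1.37847296e+00,  5.28360370e-01,  1.43376912e+00, -4.77830726e-05,
        1.18142680e+00, -1.78481841e-01]), 'joint_velocities': array([ 0.00062826, -0.0017705 , -0.00233766, -0.00071585,  0.00023479,
        0.00032921]), 'joint_torque': array([ 1.75202069e-05, -4.40985346e+01, -1.77150714e+01,  6.35750033e-02,
        5.34232333e-02, -5.05066657e-05]), 'position': array([ 0.2263639 , -0.58179892,  0.19617905]), 'tool_rot': array([ 9.82859963e-01,  1.84351099e-01, -2.88886443e-05, -9.81640463e-04]), 'ft_force': array([-0.04891931, -0.42227979, -0.97734243]), 'moment': array([-0.01801495,  0.02684869, -0.00678203]), 'grip_force': 0.0, 'grip_width': 0.08704155858968594}
```

View pics/top0.png

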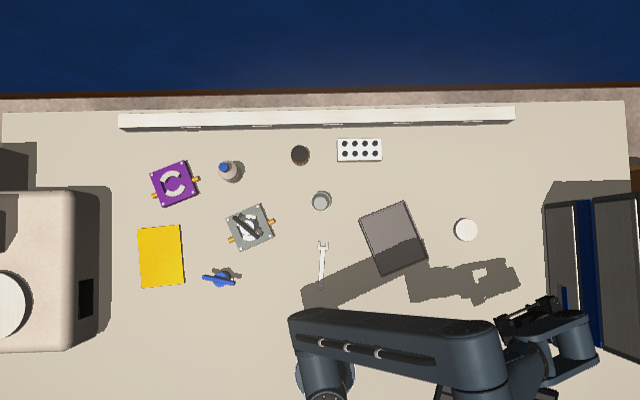

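View pics/scene0.png

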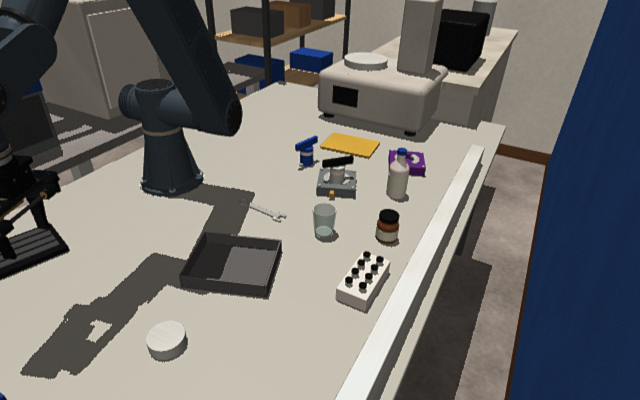

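The top view shows the grey base with the cartridge at about (250,228), the tray at (393,238), the spanner at (322,265) and the beaker at (321,200). The purple look-alike is at (175,184) and the blue cartridge at (219,278). I'll zoom in on the base.

Run:
```python
from h import *
c=cam('top'); im=c['color']
g=cv2.resize(im[190:265,205:295],None,fx=8,fy=8,interpolation=cv2.INTER_CUBIC)
cv2.imwrite('pics/crop1.png',g[:,:,::-1])
for n,u,v,z in [('base',250,228,.034),('bar',245,226,.11),('trayTL',360,216,.04),('trayTR',407,201,.04),('trayBR',428,257,.04),('trayBL',379,276,.04),('beaker',321,200,.08),('span1',323,243,0),('span2',321,287,0),('blue',219,278,.09),('bottle',225,168,.17),('jar',300,154,.085),('tin',466,230,.03)]:
    print(n,onz(c,u,v,z).round(3))
```

```text
base [0.512 0.25  0.034]
bar [0.518 0.255 0.11 ]
trayTL [ 0.544 -0.139  0.04 ]
trayTR [ 0.593 -0.308  0.04 ]
trayBR [ 0.394 -0.374  0.04 ]
trayBL [ 0.332 -0.199  0.04 ]
beaker [ 0.601 -0.002  0.08 ]
span1 [ 0.452 -0.006  0.   ]
span2 [0.295 0.005 0.   ]
blue [0.346 0.347 0.09 ]
bottle [0.705 0.307 0.17 ]
jar [0.762 0.067 0.085]
tin [ 0.485 -0.517  0.03 ]
```

View pics/crop1.png

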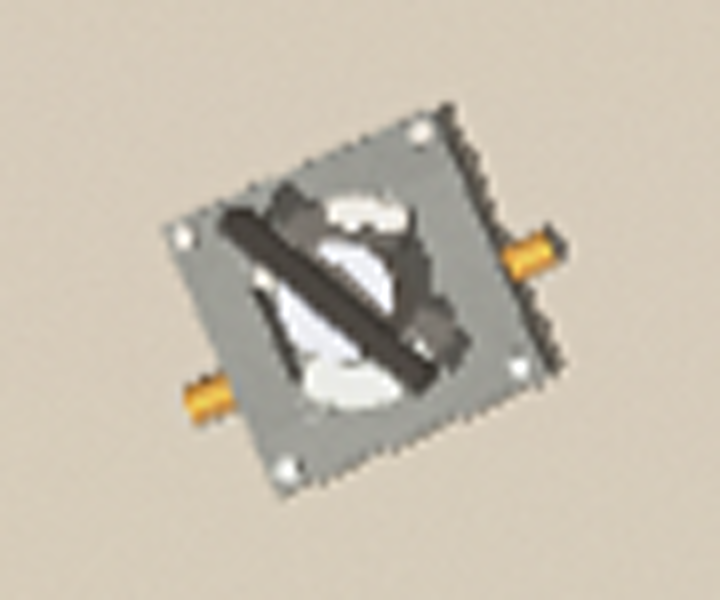

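The bar runs along the crop diagonal from (235,215) to (425,380). The housing corners are at (165,228), (440,108), (560,370) and (285,490), and one notch is visible at (275,335), along the line of the yellow fittings.

```bash
cat >> h.py <<'E'
from scipy.spatial.transform import Rotation as Rn
def rel(p,ang):  # target TCP world p, tool-y heading deg, tool down -> delta cm, rotvec in the present tool frame
    o=robot.get_obs(); R0=Rn.from_quat(o['tool_rot'])
    a=np.radians(ang); y=np.array([np.cos(a),np.sin(a),0]); z=np.array([0,0,-1.]); x=np.cross(y,z)
    R1=Rn.from_matrix(np.c_[x,y,z])
    return (R0.inv().apply(np.array(p)-o['position'])*100).round(2),(R0.inv()*R1).as_rotvec().round(3)
E
python3 - <<'E'
from h import *
c=cam('top')
P=lambda x,y,z: onz(c,205+(x+.5)/8-.5,190+(y+.5)/8-.5,z)[:2]
K=np.array([P(*k,.034) for k in [(165,228),(440,108),(560,370),(285,490)]])
print('base',K.mean(0),np.linalg.norm(np.roll(K,-1,0)-K,axis=1)); 
e=[np.degrees(np.arctan2(*(b-a)[::-1])) for a,b in [(K[0],K[1]),(K[1],K[2]),(K[3],K[2]),(K[0],K[3])]]; print(e)
a,b=P(228,210,.113),P(430,385,.113); print('bar',(a+b)/2,np.linalg.norm(a-b),np.degrees(np.arctan2(*(a-b)[::-1])))
print(rel([.49,.24,.25],-41)); o=robot.get_obs(); print(Rn.from_quat(o['tool_rot']).as_matrix().round(3))
w=cam('wrist'); print(ray(w,320,200))
E
```

```text
base [0.51612287 0.25049747] [0.13150409 0.12759572 0.13090215 0.12708756]
[np.float64(-67.63843544770394), np.float64(-156.48652282679066), np.float64(-67.86685772142195), np.float64(-156.21000440192492)]
bar [0.51534396 0.25212274] 0.1119382525001899 47.86108556373004
(array([ 54.36, -67.07,  -5.26]), array([-0.001, -0.001, -0.484]))
[[ 0.932  0.362 -0.   ]
 [ 0.362 -0.932  0.001]
 [ 0.    -0.001 -1.   ]]
(array([ 0.29067481, -0.55726077,  0.38445515]), array([-0.24040673, -0.10110023, -0.9654635 ]))
```

Request:
play_rows --gripper '[-1, -1, -1, -1, -1, -1, -1, -1, -1, -1, -1, -1]' --delta_pos '[[4.7, -5.6, -3], [9.4, -11.2, -5], [14.1, -16.8, -5], [18.8, -22.4, -5], [23.5, -28, -5], [28.2, -33.6, -5], [32.9, -39.2, -5], [37.6, -44.8, -5], [42.3, -50.4, -5], [47, -56, -5], [51.7, -61.5, -5], [54.4, -67, -5]]' --turn '[[0, 0, -0.1], [0, 0, -0.2], [0, 0, -0.3], [0, 0, -0.4], [0, 0, -0.484], [0, 0, -0.484], [0, 0, -0.484], [0, 0, -0.484], [0, 0, -0.484], [0, 0, -0.484], [0, 0, -0.484], [0, 0, -0.484]]'

```text
time: 1.75
position: [0.4617, 0.1239, 0.2473]
tool_rot: [0.91, 0.415, 0.001, 0.0]
ft_force: [0.9, 0.0, -0.5]
grip_width: 0.0868
grip_force: 0.0
```

Run:
```python
from h import *
print(rel([.515,.251,.22],-42)); o=robot.get_obs(); print(o['position'],o['joint_velocities'].round(2))
```

```text
(array([13.09, -4.32,  2.73]), array([ 0.001, -0.001,  0.017]))
[0.46167166 0.1239107  0.24730551] [ 1.08  0.33 -0.48 -0.    0.14  1.08]
```

Request:
play_rows --gripper '[-1, -1, -1, -1]' --delta_pos '[[4, -1.5, 1], [7, -2.5, 2], [9, -3, 2.5], [9, -3, 2.5]]' --turn '[[0, 0, 0.017], [0, 0, 0.017], [0, 0, 0.017], [0, 0, 0.017]]'

```text
time: 2.25
position: [0.4975, 0.2099, 0.2216]
tool_rot: [0.913, 0.407, -0.0, 0.0]
ft_force: [-0.5, -0.1, 0.8]
grip_width: 0.0872
grip_force: 0.0
```

Run:
```python
from h import *
w=cam('wrist','w1.png'); o=robot.get_obs(); print(o['position'],o['joint_velocities'].round(2),o['q'].round(2)); print(rel([.515,.251,.22],-42))
for p in [(.5157,.2513,.113),(.5157+.055*np.cos(np.radians(48)),.2513+.055*np.sin(np.radians(48)),.113),(.5157-.055*np.cos(np.radians(48)),.2513-.055*np.sin(np.radians(48)),.113)]: print(proj(w,p))
```

```text
[0.49709812 0.2090713  0.22184569] [-0.02 -0.02  0.02 -0.    0.   -0.  ] [ 0.19  0.38  1.62 -0.    1.14  0.92]
(array([ 4.31, -1.47,  0.18]), array([-0.   ,  0.001,  0.001]))
[303.13426897 146.54802314]
[302.48129977  87.03226447]
[303.72794855 200.65975034]
```

View pics/w1.png

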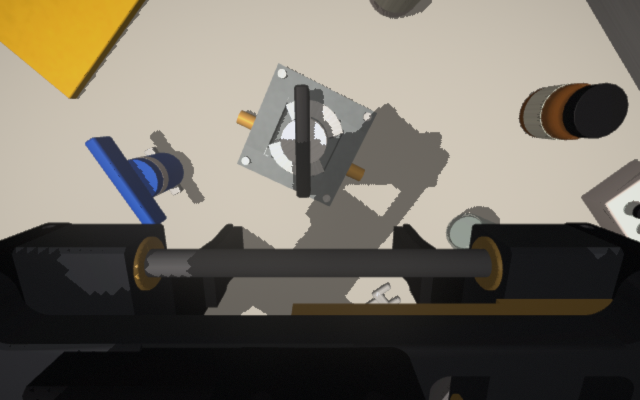

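The wrist view shows the bar as a dark, nearly vertical strip from (302,86) to (303,196), close to where I predicted it. I'll measure it with a mask.

Run:
```python
from h import *
w=cam('wrist'); im=w['color']
g=im.max(2)[80:202,285:320]; m=(g<62).astype(np.uint8)
n,l,s,ce=cv2.connectedComponentsWithStats(m); k=1+s[1:,4].argmax(); print(s[k])
mm=(l==k); 
for r in range(0,122,10): 
    x=np.where(mm[r])[0]; print(80+r, (x.min()+285,x.max()+285,len(x)) if len(x) else None, g[r,8:30:2])
def L(u,v): return onz(w,u,v,.113)[:2]
# top-face ends
ys=np.where(mm.any(1))[0]; print(ys.min()+80,ys.max()+80)
```

```text
[   9    4   17  112 1113]
80 None [155 155 155 154 154 154 154 153 153 151 150]
90 (np.int64(295), np.int64(308), 6) [118  59  72  68  66  62  56  45  75  81  81]
100 (np.int64(295), np.int64(308), 6) [186  56  71  68  65  63  58  45  87 114 108]
110 (np.int64(295), np.int64(308), 6) [227  58  71  68  66  62  59  46  74 113 111]
120 (np.int64(304), np.int64(308), 5) [233  66  71  69  64  62  58  46  80 127 125]
130 (np.int64(296), np.int64(308), 7) [237  82  69  67  65  61  58  47  66 127 131]
140 (np.int64(296), np.int64(308), 7) [126  62  65  67  65  61  58  47  64 125 123]
150 (np.int64(296), np.int64(309), 14) [125  67  44  45  44  44  43  41  56 125 125]
160 (np.int64(296), np.int64(309), 14) [121  79  45  45  44  45  44  43  57 124 121]
170 (np.int64(296), np.int64(309), 14) [129  89  45  46  45  44  44  43  49 104 108]
180 (np.int64(296), np.int64(309), 14) [89 78 46 46 46 45 45 43 45 76 78]
190 (np.int64(297), np.int64(309), 13) [204 164  47  46  46  46  44  44  46  77  77]
200 None [207 207 207 207 207 207 207 207 206 206 138]
84 195
```

Run:
```python
from h import *
w=cam('wrist'); L=lambda u,v: onz(w,u,v,.113)[:2]
a,b=L(301.3,84),L(302.3,195.5); print((a+b)/2,np.linalg.norm(a-b),np.degrees(np.arctan2(*(a-b)[::-1])))
# base corners by screws? housing corners
for p in [(280,64),(380,112),(329,206),(237,163)]: print(onz(w,*p,.034)[:2])
print(np.mean([onz(w,*p,.034)[:2] for p in [(280,64),(380,112),(329,206),(237,163)]],0))
print(rel([.517,.253,.19],-42.5))
```

```text
[0.51704252 0.25376901] 0.10736892058261645 47.71686920971418
[0.55226368 0.33503522]
[0.60477913 0.21541015]
[0.48065642 0.16804762]
[0.43192429 0.28801924]
[0.51740588 0.25162805]
(array([ 4.65, -1.51,  3.22]), array([0.   , 0.001, 0.008]))
```

Request:
play_rows --gripper '[-1, -1, -1, -1, -1]' --delta_pos '[[2, -0.7, 1], [4, -1.3, 3.5], [4.6, -1.5, 6], [4.6, -1.5, 7], [4.6, -1.5, 7]]' --turn '[[0, 0, 0.004], [0, 0, 0.004], [0, 0, 0.004], [0, 0, 0.004], [0, 0, 0.004]]'

```text
time: 3.02
position: [0.5164, 0.2534, 0.1513]
tool_rot: [0.914, 0.405, -0.001, -0.0]
ft_force: [-0.1, 0.5, -0.4]
grip_width: 0.0869
grip_force: 0.0
```

Run:
```python
from h import *
w=cam('wrist','w2.png'); o=robot.get_obs(); print(o['position'],o['ft_force']); print(rel([.5165,.252,.091],-42.2))
```

```text
[0.51709649 0.25352939 0.15219179] [ 0.03435679 -0.86404275 -0.21290224]
(array([-0.15,  0.06,  6.12]), array([ 0.   , -0.   , -0.001]))
```

View pics/w2.png

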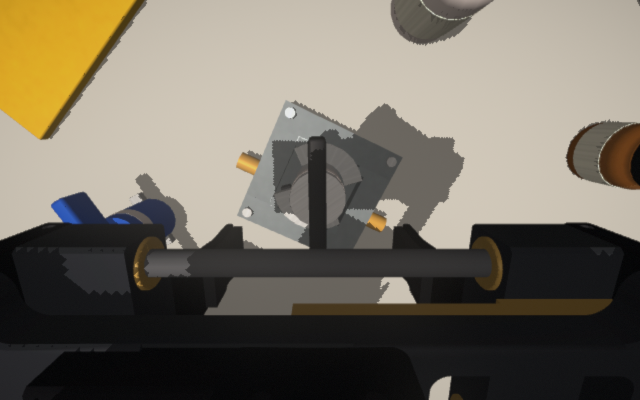

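The bar sits at u≈317, centred between the fingers at about u=228 and u=405. I'll descend and close on it.

Request:
play_rows --gripper '[-1, -1, -1, -1, 1, 1, 1, 1, 1, 1]' --delta_pos '[[-0.1, 0, 2.5], [-0.1, 0, 4.5], [-0.1, 0, 6.1], [-0.1, 0, 6.1], [-0.1, 0, 6.1], [-0.1, 0, 6.1], [-0.1, 0, 6.1], [-0.1, 0, 6.1], [-0.1, 0, 6.1], [-0.1, 0, 6.1]]' --turn '[[0, 0, 0], [0, 0, 0], [0, 0, 0], [0, 0, 0], [0, 0, 0], [0, 0, 0], [0, 0, 0], [0, 0, 0], [0, 0, 0], [0, 0, 0]]' --squeeze 25

```text
time: 4.32
position: [0.5162, 0.2529, 0.091]
tool_rot: [0.914, 0.405, -0.0, -0.0]
ft_force: [0.0, -0.1, -0.4]
grip_width: 0.0347
grip_force: 0.0
```

Request:
play_rows --gripper '[1, 1, 1, 1, 1]' --delta_pos '[[0, 0, 0], [0, 0, 0], [0, 0, 0], [0, 0, 0], [0, 0, 0]]' --turn '[[0, 0, 0], [0, 0, 0], [0, 0, 0], [0, 0, 0], [0, 0, 0]]'

```text
time: 4.95
position: [0.5162, 0.2529, 0.091]
tool_rot: [0.914, 0.405, -0.0, 0.0]
ft_force: [0.5, 1.1, 1.2]
grip_width: 0.0004
grip_force: 0.0
```

Run:
```python
from h import *
o=robot.get_obs(); print(o['position'],o['ft_force'],o['moment'],o['grip_width'],o['grip_force'])
s=cam('scene')['color']; w=cam('wrist')['color']
a=cv2.resize(s[110:230,270:430],(800,600),interpolation=cv2.INTER_CUBIC)
cv2.imwrite('pics/c3.png',np.hstack([cv2.resize(a,(400,300)),cv2.resize(w,(400,300))])[:,:,::-1])
```

```text
[0.51621283 0.25291592 0.09102193] [0.45796328 1.11313473 1.2120157 ] [-0.01578444 -0.03922739 -0.01019905] 0.0004318297542344838 0.0
```

View pics/c3.png

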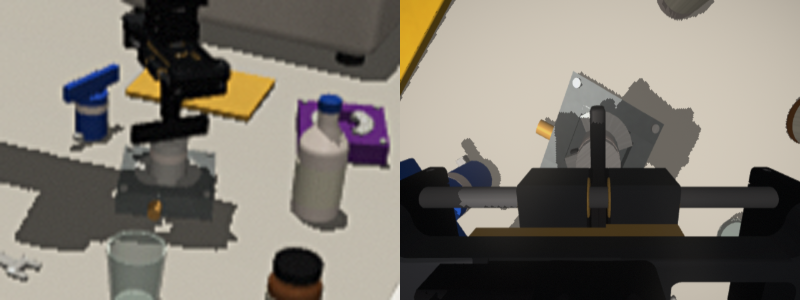

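The picture suggests the fingers straddle the bar, but the width reads 0, so I'll look closer.

Run:
```python
from h import *
cs=cam('scene');s=cs['color']; cw=cam('wrist');w=cw['color']
a=cv2.resize(s[135:195,310:370],(400,400),interpolation=cv2.INTER_CUBIC)
b=cv2.resize(w[130:330,220:420],(400,400),interpolation=cv2.INTER_CUBIC)
f=lambda i:np.clip(255*(i/255.)**.55,0,255).astype(np.uint8)
cv2.imwrite('pics/c4.png',f(np.hstack([a,b]))[:,:,::-1])
o=robot.get_obs()
for c in (cs,cw): print([proj(c,o['position']+[0,0,d]).round(1) for d in (0,.019,.07)])
print(o['grip_width'],o['grip_force'])
```

```text
[array([337.6, 163.3]), array([337.9, 158.3]), array([338.7, 144.5])]
[array([317.5, 226.2]), array([317.5, 237.1]), array([317.5, 281.3])]
0.0005188717387633155 0.0
```

View pics/c4.png

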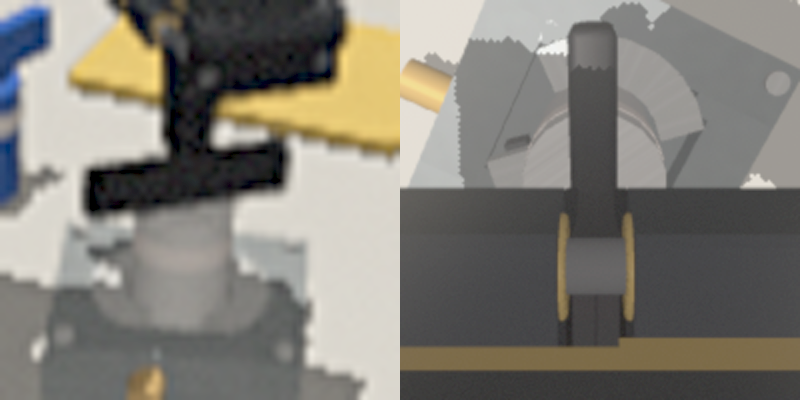

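Run:
```python
from h import *
w=cam('wrist'); o=robot.get_obs(); R=Rn.from_quat(o['tool_rot'])
for h in (0,.019,.03,.04,.05,.06,.07):
    f=lambda y: proj(w,o['position']+R.apply([0,y,-h]))
    print(h,[f(y).round(1) for y in (-.0435,-.007,.007,.0435)])
g=w['color'].max(2)
for v in (222,226,230,236,242,246): print(v,g[v,296:340])
```

```text
0 [array([252.2, 226.3]), array([307. , 226.3]), array([328.1, 226.3]), array([382.9, 226.3])]
0.019 [array([245.6, 237.2]), array([306. , 237.2]), array([329.1, 237.1]), array([389.5, 237.1])]
0.03 [array([241.1, 244.5]), array([305.2, 244.5]), array([329.9, 244.5]), array([394. , 244.5])]
0.04 [array([236.5, 252.1]), array([304.5, 252.1]), array([330.6, 252.1]), array([398.6, 252. ])]
0.05 [array([231.3, 260.6]), array([303.7, 260.6]), array([331.4, 260.6]), array([403.8, 260.5])]
0.06 [array([225.4, 270.3]), array([302.7, 270.3]), array([332.4, 270.2]), array([409.7, 270.2])]
0.07 [array([218.6, 281.4]), array([301.6, 281.4]), array([333.5, 281.3]), array([416.5, 281.3])]
222 [114 114 115 116 116 117 119 119 113  55  26  23  24  24  24  25  25  25
  24  24  24  24  24  24  24  25  24  24  23  23  22  23  53 110 115 114
 115 116 115 115 116 117 117 118]
226 [26 24 25 24 24 25 19 19 19 20 19 19 20 21 23 24 24 23 23 24 23 23 22 22
 22 23 21 23 21 22 21 18 18 18 16 18 18 18 23 23 23 23 23 23]
230 [25 26 24 24 23 22 20 18 18 18 19 19 19 21 23 23 21 21 22 21 21 22 22 22
 20 21 22 22 21 21 20 19 17 17 17 17 18 18 19 22 23 24 23 22]
236 [24 24 25 23 33 40 32 23 17 17 18 18 19 22 20 21 21 21 21 21 20 21 22 21
 21 20 21 21 21 21 20 17 17 16 18 16 22 36 39 30 23 21 21 22]
242 [22 23 24 41 78 81 76 63 38 20 16 17 19 21 21 21 19 21 20 21 21 21 20 20
 20 19 19 20 19 20 20 20 15 17 20 40 62 76 81 78 41 24 22 21]
246 [23 23 26 55 86 88 80 61 47 21 20 20 20 19 19 20 19 21 21 21 20 21 19 19
 20 20 19 20 19 20 19 16 19 19 21 47 64 81 88 86 55 25 21 22]
```

Request:
play_rows --gripper '[1, 1, 1, 1]' --delta_pos '[[0, 0, 0], [0, 0, 0], [0, 0, 0], [0, 0, 0]]' --turn '[[0, 0, -0.1], [0, 0, -0.2], [0, 0, -0.2], [0, 0, -0.2]]'

```text
time: 5.7
position: [0.5163, 0.2529, 0.0911]
tool_rot: [0.87, 0.494, 0.0, 0.0]
ft_force: [0.4, 0.3, 0.2]
grip_width: 0.0008
grip_force: 0.0
```

Run:
```python
from h import *
o=robot.get_obs(); print(o['position'],o['ft_force'],o['moment'],o['grip_width'],o['grip_force'])
s=cam('scene')['color']; w=cam('wrist')['color']
a=cv2.resize(s[135:195,310:370],(400,400),interpolation=cv2.INTER_CUBIC)
b=cv2.resize(w[100:300,220:420],(400,400),interpolation=cv2.INTER_CUBIC)
f=lambda i:np.clip(255*(i/255.)**.45,0,255).astype(np.uint8)
cv2.imwrite('pics/c5.png',f(np.hstack([a,b]))[:,:,::-1])
```

```text
[0.51626996 0.25293803 0.09105288] [0.43686134 0.29295585 0.2093876 ] [-0.01725862 -0.10179234 -0.03113176] 0.0008195677264041252 0.0
```

View pics/c5.png

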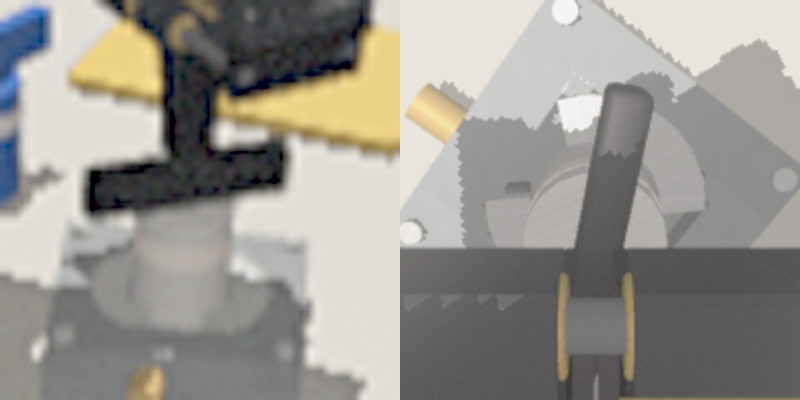

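The fingers are shut and the bar did not turn with them, so they may be above the bar. I'll feel downwards gently to find its real height.

Request:
play_rows --gripper '[1, 1, 1]' --delta_pos '[[0, 0, 0.2], [0, 0, 0.3], [0, 0, 0.3]]' --turn '[[0, 0, 0], [0, 0, 0], [0, 0, 0]]'

```text
time: 6.18
position: [0.5162, 0.2529, 0.0879]
tool_rot: [0.869, 0.494, -0.0, -0.0]
ft_force: [0.6, 0.3, 0.5]
grip_width: 0.0004
grip_force: 0.1
```

Run:
```python
from h import *
o=robot.get_obs(); print(o['position'],o['ft_force'],o['moment'],o['grip_width'],o['q'].round(3))
s=cam('scene'); w=cam('wrist'); g=s['color'].max(2)
# bar in scene: vertical extents per column
for u in (324,328,332,338,345,350): print(u,g[140:176,u])
```

```text
[0.51623112 0.25293295 0.08794276] [0.6278958  0.34741468 0.53065239] [ 0.01121141 -0.00298578 -0.01474386] 0.0003697288730360823 [0.261 0.608 1.656 0.    0.878 0.798]
324 [182 190 217 217 214 219 198 118  87 133 196 194 193 193 192 192 193 196
 183 120  16   0   0   4   3   5   0  38  97 123 121 124 102  48  49  60]
328 [219 215 212 212 212 217 221 197 102  82 130 195 194 193 192 191 195 198
 168  48   1   6  11  11   6   3  21 125 181 127 117  94  57  72  72  72]
332 [ 13  72 169 223 221 218 223 227 199 107  86 134 201 200 199 197 199 175
  83  13   0   8   9   5   8   8  25  64  90  87  88 100 105 106  98  87]
338 [ 41  32  27  14   5   5   8   7  11  10  10   7   8   7   9   4   4  11
   3  10   7  14  10   7  10  25  64  88  94 102 102 106 112 121 124 117]
345 [ 13  11   9   4   9   4   7   9   8   8   4  57 102  99 136 173  82  10
   3  10   8  10   7   7  56 124 160 177 198 181 133 124 126 158 195 174]
350 [ 13  14  12   4  10   7   7   8   6  38 149 227 195 101  87  63  16   5
   7  11   9   3   6  53 142 198 195 193 195 189 159 119 119 121 121 123]
```

Run:
```python
from h import *
w=cam('wrist'); o=robot.get_obs(); R0=Rn.from_quat(o['tool_rot']).as_matrix(); p0=o['position']
Rc=np.array(w['R']); C=-Rc.T@w['t']; off=R0.T@(C-p0); Rtc=Rc@R0; print('off',off)
f=200/np.tan(np.radians(w['vfov'])/2)
def rr(p,q,u,v):
    R=Rn.from_quat(np.array(q)/np.linalg.norm(q)).as_matrix()
    d=R@Rtc.T@np.array([(u-w['cx'])/f,(v-w['cy'])/f,1]); return np.array(p)+R@off,d/np.linalg.norm(d)
t=cam('top'); s=cam('scene')
far=[('w1',rr([.4971,.2091,.2218],[.913,.407,0,0],301.5,84.5)),('w2',rr([.5171,.2535,.1522],[.914,.405,0,0],317,137)),('c5',rr([.5163,.2529,.0911],[.87,.494,0,0],335,142))]
ot=ray(t,205+228/8,190+210/8); far.append(('top',(ot[0],ot[1]/np.linalg.norm(ot[1]))))
def tri(L):
    A=sum(np.eye(3)-np.outer(d,d) for _,(o_,d) in L); b=sum((np.eye(3)-np.outer(d,d))@o_ for _,(o_,d) in L); return np.linalg.solve(A,b)
import itertools
for a in itertools.combinations(far,2): print([x[0] for x in a],tri(a).round(4))
print('all',tri(far))
# near end w1+top
n=[('w1',rr([.4971,.2091,.2218],[.913,.407,0,0],302.3,195.5))]; ot=ray(t,205+430/8,190+385/8); n.append(('top',(ot[0],ot[1]/np.linalg.norm(ot[1])))); print(tri(n))
```

```text
off [ 6.89105905e-02  8.53152157e-05 -1.88007167e-01]
['w1', 'w2'] [0.5538 0.2949 0.1004]
['w1', 'c5'] [0.5538 0.2954 0.0973]
['w1', 'top'] [0.5531 0.2961 0.0925]
['w2', 'c5'] [0.5538 0.2945 0.09  ]
['w2', 'top'] [0.553  0.295  0.0969]
['c5', 'top'] [0.553  0.2954 0.0961]
all [0.55340029 0.29520105 0.09686462]
[0.47652339 0.21173753 0.092515  ]
```

Triangulating puts the bar top at about z=0.095, lower than assumed. I'll turn back and probe for contact with small downward steps.

Request:
play_rows --gripper '[1, 1, 1, 1, 1, 1]' --delta_pos '[[0, 0, 0], [0, 0, 0.1], [0, 0, 0.2], [0, 0, 0.3], [0, 0, 0.4], [0, 0, 0.4]]' --turn '[[0, 0, 0.1], [0, 0, 0.2], [0, 0, 0.2], [0, 0, 0.2], [0, 0, 0.2], [0, 0, 0.2]]'

```text
time: 7.18
position: [0.517, 0.253, 0.0879]
tool_rot: [0.914, 0.405, 0.001, 0.0]
ft_force: [-4.9, -1.8, 21.3]
grip_width: 0.0006
grip_force: 11.0
```

The bar's top is at TCP z≈0.088. I'll back off, open, go down to z≈0.0655 and close again.

Request:
play_rows --gripper '[-1, -1, -1, -1, -1, -1, -1, -1, -1]' --delta_pos '[[0, 0, -1.5], [0, 0, -1.5], [0, 0, -1.5], [0, 0, -1.5], [0, 0, -1.5], [0, 0, 0], [0, 0, 1], [0, 0, 1.85], [0, 0, 1.85]]' --turn '[[0, 0, 0], [0, 0, 0], [0, 0, 0], [0, 0, 0], [0, 0, 0], [0, 0, 0], [0, 0, 0], [0, 0, 0], [0, 0, 0]]'

```text
time: 8.3
position: [0.5155, 0.2527, 0.0644]
tool_rot: [0.914, 0.405, -0.001, -0.0]
ft_force: [-0.4, -0.5, -0.3]
grip_width: 0.0821
grip_force: 0.0
```

Request:
play_rows --gripper '[1, 1, 1, 1, 1, 1, 1, 1]' --delta_pos '[[0, 0, 0], [0, 0, 0], [0, 0, 0], [0, 0, 0], [0, 0, 0], [0, 0, 0], [0, 0, 0], [0, 0, 0]]' --turn '[[0, 0, 0], [0, 0, 0], [0, 0, 0], [0, 0, 0], [0, 0, 0], [0, 0, 0], [0, 0, 0], [0, 0, 0]]'

```text
time: 9.3
position: [0.5162, 0.2529, 0.0655]
tool_rot: [0.914, 0.405, -0.0, -0.0]
ft_force: [0.4, -0.2, 0.4]
grip_width: 0.0146
grip_force: 0.8
```

Now it's closing on the bar, at 14.6 mm. I'll let the grip build.

Request:
play_rows --gripper '[1, 1, 1]' --delta_pos '[[0, 0, 0], [0, 0, 0], [0, 0, 0]]' --turn '[[0, 0, 0], [0, 0, 0], [0, 0, 0]]' --squeeze 30

```text
time: 9.68
position: [0.5161, 0.2529, 0.0655]
tool_rot: [0.914, 0.405, -0.0, -0.0]
ft_force: [0.1, 0.3, -0.1]
grip_width: 0.0137
grip_force: 30.0
```

Request:
play_rows --gripper '[1, 1, 1, 1, 1, 1, 1]' --delta_pos '[[0, 0, 0], [0, 0, 0], [0, 0, 0], [0, 0, 0], [0, 0, 0], [0, 0, 0], [0, 0, 0]]' --turn '[[0, 0, -0.1], [0, 0, -0.2], [0, 0, -0.3], [0, 0, -0.4], [0, 0, -0.5], [0, 0, -0.6], [0, 0, -0.6]]'

```text
time: 10.55
position: [0.5165, 0.2529, 0.0654]
tool_rot: [0.754, 0.657, 0.0, 0.0]
ft_force: [0.8, -0.6, -1.7]
grip_width: 0.0139
grip_force: 30.0
```

Request:
play_rows --gripper '[1, 1, 1, 1, 1, 1, 1]' --delta_pos '[[0, 0, 0], [0, 0, 0], [0, 0, 0], [0, 0, 0], [0, 0, 0], [0, 0, 0], [0, 0, 0]]' --turn '[[0, 0, -0.1], [0, 0, -0.2], [0, 0, -0.3], [0, 0, -0.4], [0, 0, -0.5], [0, 0, -0.53], [0, 0, -0.53]]'

```text
time: 11.42
position: [0.5163, 0.2529, 0.0655]
tool_rot: [0.556, 0.831, 0.0, 0.0]
ft_force: [0.2, 0.6, -1.9]
grip_width: 0.0139
grip_force: 30.0
```

Run:
```python
from h import *
o=robot.get_obs(); print(o['position'],o['ft_force'],o['moment'],o['grip_force'],o['q'].round(2))
y=Rn.from_quat(o['tool_rot']).as_matrix()[:,1]; print(np.degrees(np.arctan2(y[1],y[0])))
w=cam('wrist'); s=cam('scene')['color']
f=lambda i:np.clip(255*(i/255.)**.5,0,255).astype(np.uint8)
a=cv2.resize(s[130:200,300:370],(400,400),interpolation=cv2.INTER_CUBIC); b=cv2.resize(w['color'][80:280,220:420],(400,400))
cv2.imwrite('pics/c6.png',f(np.hstack([a,b]))[:,:,::-1])
```

```text
[0.51631786 0.25293154 0.06546218] [ 0.20586088  0.61791811 -1.88372154] [ 0.08576185 -0.31675524 -0.02647841] 29.97638235334307 [ 0.26  0.64  1.67  0.    0.83 -0.13]
22.41651892849856
```

View pics/c6.png

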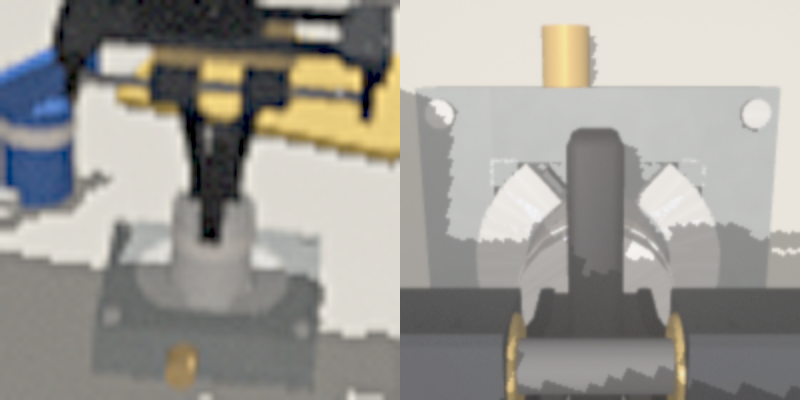

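The bar lies in line with the notches and the yellow fitting, centred in the gap between the ring segments. I'll lift straight up.

Request:
play_rows --gripper '[1, 1, 1, 1, 1, 1, 1, 1, 1, 1, 1, 1]' --delta_pos '[[0, 0, -0.3], [0, 0, -0.8], [0, 0, -1.4], [0, 0, -2], [0, 0, -2.7], [0, 0, -3.5], [0, 0, -5], [0, 0, -7], [0, 0, -9], [0, 0, -11], [0, 0, -13], [0, 0, -13]]' --turn '[[0, 0, 0], [0, 0, 0], [0, 0, 0], [0, 0, 0], [0, 0, 0], [0, 0, 0], [0, 0, 0], [0, 0, 0], [0, 0, 0], [0, 0, 0], [0, 0, 0], [0, 0, 0]]'

```text
time: 13.02
position: [0.5177, 0.2534, 0.1979]
tool_rot: [0.555, 0.832, 0.002, 0.002]
ft_force: [0.5, 0.2, -4.1]
grip_width: 0.0135
grip_force: 30.0
```

Run:
```python
from h import *
o=robot.get_obs(); print(o['position'],o['ft_force'],o['moment'],o['grip_force'],o['grip_width'])
t=cam('top'); u=lambda x,y: onz(t,x,y,.04)
# target: tray centre from rim corners
C=np.mean([u(*p)[:2] for p in [(359,215),(407,201),(428,257),(379,277)]],0); print('tray',C)
print(rel([C[0],C[1],.1955],22.4))
R=Rn.from_quat(o['tool_rot']); print(R.as_matrix().round(3))
```

```text
[0.51769627 0.25336231 0.19790293] [ 0.53860172  0.22464456 -4.10182728] [-0.00485525 -0.12296114 -0.00319944] 29.972125687636435 0.013482127659208523
tray [ 0.4660702  -0.25395653]
(array([-44.9 , -24.09,   0.07]), array([0.002, 0.   , 0.002]))
[[-0.383  0.924  0.005]
 [ 0.924  0.383  0.001]
 [-0.001  0.005 -1.   ]]
```

Lift confirmed: 4 N of load, still gripped. I'll carry it across to the middle of the tray.

Request:
play_rows --gripper '[1, 1, 1, 1, 1, 1, 1, 1, 1, 1, 1, 1]' --delta_pos '[[-2, -1.1, 0], [-5.5, -3, 0], [-10, -5.4, 0], [-15, -8.1, 0], [-20, -10.8, 0], [-25, -13.5, 0], [-30, -16.1, 0], [-35, -18.8, 0], [-39, -21, 0], [-42.5, -22.8, 0], [-44.3, -23.8, 0], [-44.9, -24.1, 0]]' --turn '[[0, 0, 0], [0, 0, 0], [0, 0, 0], [0, 0, 0], [0, 0, 0], [0, 0, 0], [0, 0, 0], [0, 0, 0], [0, 0, 0], [0, 0, 0], [0, 0, 0], [0, 0, 0]]'

```text
time: 14.58
position: [0.4651, -0.2544, 0.1949]
tool_rot: [0.556, 0.831, 0.0, -0.001]
ft_force: [-0.2, 0.4, -3.1]
grip_width: 0.0135
grip_force: 30.0
```

Request:
play_rows --gripper '[1, 1, 1]' --delta_pos '[[0, 0, 0], [0, 0, 0], [0, 0, 0]]' --turn '[[0, 0, 0], [0, 0, 0], [0, 0, 0]]'

```text
time: 14.95
position: [0.4657, -0.253, 0.1956]
tool_rot: [0.555, 0.832, 0.0, -0.0]
ft_force: [0.2, 0.8, -3.6]
grip_width: 0.0138
grip_force: 30.0
```

Request:
play_rows --gripper '[1, 1, 1, 1, 1, 1, 1, 1, 1, 1]' --delta_pos '[[0, 0, 1.5], [0, 0, 3.5], [0, 0, 5.5], [0, 0, 7.5], [0, 0, 9], [0, 0, 10], [0, 0, 10.5], [0, 0, 10.8], [0, 0, 11], [0, 0, 11]]' --turn '[[0, 0, 0], [0, 0, 0], [0, 0, 0], [0, 0, 0], [0, 0, 0], [0, 0, 0], [0, 0, 0], [0, 0, 0], [0, 0, 0], [0, 0, 0]]'

```text
time: 16.2
position: [0.4657, -0.2543, 0.0858]
tool_rot: [0.555, 0.832, -0.0, 0.0]
ft_force: [-0.4, 0.2, -4.4]
grip_width: 0.0137
grip_force: 30.0
```

Request:
play_rows --gripper '[1, 1, 1, 1, 1, 1, 1]' --delta_pos '[[0, 0, 0.15], [0, 0, 0.3], [0, 0, 0.45], [0, 0, 0.6], [0, 0, 0.7], [0, 0, 0.8], [0, 0, 0.8]]' --turn '[[0, 0, 0], [0, 0, 0], [0, 0, 0], [0, 0, 0], [0, 0, 0], [0, 0, 0], [0, 0, 0]]'

```text
time: 17.08
position: [0.4655, -0.2541, 0.0774]
tool_rot: [0.555, 0.832, 0.0, -0.0]
ft_force: [-0.3, 1.1, -3.7]
grip_width: 0.0137
grip_force: 30.0
```

Request:
play_rows --gripper '[1, 1, 1, 1, 1, 1, 1, 1, 1]' --delta_pos '[[0, 0, 0.3], [0, 0, 0.6], [0, 0, 0.8], [0, 0, 1.0], [0, 0, 1.2], [0, 0, 1.4], [0, 0, 1.6], [0, 0, 1.75], [0, 0, 1.75]]' --turn '[[0, 0, 0], [0, 0, 0], [0, 0, 0], [0, 0, 0], [0, 0, 0], [0, 0, 0], [0, 0, 0], [0, 0, 0], [0, 0, 0]]'

```text
time: 18.2
position: [0.4655, -0.2541, 0.0599]
tool_rot: [0.555, 0.832, 0.0, -0.0]
ft_force: [-0.1, -0.7, -4.2]
grip_width: 0.0137
grip_force: 30.0
```

Request:
play_rows --gripper '[1, 1, 1, 1, 1]' --delta_pos '[[0, 0, 0.1], [0, 0, 0.2], [0, 0, 0.3], [0, 0, 0.35], [0, 0, 0.35]]' --turn '[[0, 0, 0], [0, 0, 0], [0, 0, 0], [0, 0, 0], [0, 0, 0]]'

```text
time: 18.82
position: [0.4655, -0.2541, 0.0565]
tool_rot: [0.555, 0.832, 0.0, -0.0]
ft_force: [-0.7, -0.6, -2.7]
grip_width: 0.0133
grip_force: 30.0
```

Request:
play_rows --gripper '[1, 1, 1, 1]' --delta_pos '[[0, 0, 0.07], [0, 0, 0.14], [0, 0, 0.2], [0, 0, 0.2]]' --turn '[[0, 0, 0], [0, 0, 0], [0, 0, 0], [0, 0, 0]]'

```text
time: 19.32
position: [0.4656, -0.2542, 0.0554]
tool_rot: [0.555, 0.832, -0.0, 0.0]
ft_force: [-1.6, 0.7, 4.8]
grip_width: 0.0139
grip_force: 30.0
```

Contact at z=0.0554, just as predicted for the tray floor. I'll release.

Request:
play_rows --gripper '[-0.2, -1, -1, -1, -1, -1, -1, -1, -1, -1, -1, -1]' --delta_pos '[[0, 0, -0.05], [0, 0, -0.05], [0, 0, -0.05], [0, 0, -0.05], [0, 0, -0.05], [0, 0, -0.05], [0, 0, -0.05], [0, 0, -1], [0, 0, -3], [0, 0, -6], [0, 0, -10], [0, 0, -13]]' --turn '[[0, 0, 0], [0, 0, 0], [0, 0, 0], [0, 0, 0], [0, 0, 0], [0, 0, 0], [0, 0, 0], [0, 0, 0], [0, 0, 0], [0, 0, 0], [0, 0, 0], [0, 0, 0]]'

```text
time: 20.82
position: [0.4659, -0.2544, 0.1869]
tool_rot: [0.555, 0.832, -0.0, 0.001]
ft_force: [-0.7, -0.5, -0.4]
grip_width: 0.087
grip_force: 0.0
```

Request:
play_rows --gripper '[-1, -1, -1, -1, -1]' --delta_pos '[[0, 0, -3], [0, 0, -5], [0, 0, -5], [0, 0, -5], [0, 0, -5]]' --turn '[[0, 0, 0], [0, 0, 0], [0, 0, 0], [0, 0, 0], [0, 0, 0]]'

```text
time: 21.45
position: [0.4649, -0.2536, 0.2334]
tool_rot: [0.555, 0.832, 0.0, -0.001]
ft_force: [-0.3, -0.4, -0.0]
grip_width: 0.0871
grip_force: 0.0
```

Run:
```python
from h import *
o=robot.get_obs(); print(o['time'],o['position'],o['ft_force'],o['grip_width'])
s=cam('scene','s9.png')
```

```text
21.45 [ 0.46488662 -0.2535973   0.23339678] [-0.29222562 -0.42934385 -0.02715755] 0.08714078565910073
```

View pics/s9.png

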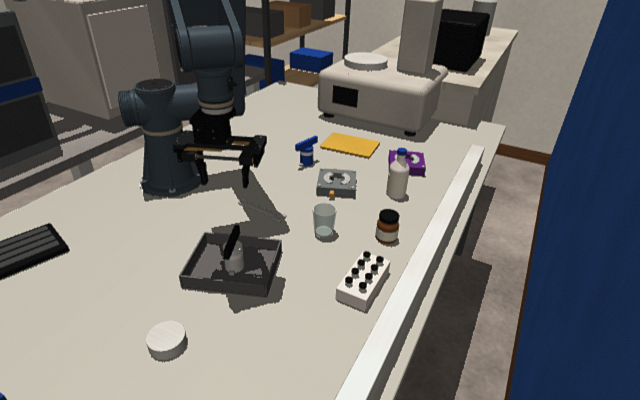

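The cartridge stands upright in the tray at about (232,255). The base at (337,182) is empty, and the beaker, jar, rack, bottle and tin are where they were.

```bash
python3 -c "
from rig import robot
print(robot.hand_in())"
```

```text
the job is handed in; nothing more can be done
None
```

The cartridge was turned to the notches, lifted straight out and set upright on the tray floor; the job is handed in (about 21.5 s on the clock), though my first grasp missed because the bar sat about 25 mm lower than calculated, so the closed fingers pressed on it once at about 21 N.

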